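Nest the clean ink pots at the pad printer

ROBOT

A 6-joint arm with a two-finger parallel gripper is mounted at the origin on the work surface. World frame = base frame: x ahead of the robot, y to its left, z up, the work surface at z = 0. Lengths are in m, angles in degrees, forces in N, time in s.
With the tool pointing down it reaches from about 0.4 to 0.825 m from the base axis. Payload 7 kg.
Tool frame: the origin (TCP) lies at the very end of the fingers, on their centre line; the grasp point (between the pads) lies 19 mm behind it (ctrl.grip_depth is the distance from the TCP to the grasp point, in m); z points along the fingers, y is the line along which they close (so a half turn about z gives the same grasp; the last joint's range is limited). The gripper opens to 88 mm and grips with 3 to 60 N. Pads are 19 mm wide; open, the fingers measure 130 mm over their backs; the gripper's body (78 mm by 193 mm) begins 47 mm behind the grasp point.
Start: joints at [-59.582, 20.546, 0.682, 0, -70.136, -16.507], TCP at [0.162, -0.655, 0.227] pointing down, gripper open.
Joint ranges: [-176.03, 176.03], [-82.01, 121.73], [-58.28, 71.71], [-173.87, 95.51], [-174.79, -0.11], [-173.66, 173.66]. Speed limits (degrees/s): [136.94, 136.94, 172.46, 180, 180, 180].

INTERFACE

Orientations are given as [roll, pitch, yaw] about the fixed x, y, z axes, in that order (R = Rz(yaw) Ry(pitch) Rx(roll)).
In Python, from plant import get_obs, eyes, ctrl, spotter gives the robot as it stands.
- The arm moves only by the shell command python3 -m crank 'ROWS'. ROWS is JSON, one flat list of numbers, 7 for each row, row after row: the turn, a rotation vector about the tool's x, y, z in rad, then the shift along the tool's x, y, z in mm, then the opening, from 0 (shut) to 1 (fully open). A call has 1 to 5 rows; each row shifts and turns the commanded pose from where the row before left it, along the tool's axes as they then stand; what a row does not reach is not made up. A row lasts 1/8 s, in which the tool goes at most 62.5 mm and 10.7 degrees, less where a joint would pass 70% of its speed; a pose out of reach is approached as far as the arm can. A call is refused whole if a number of a shift passes 62.5 or a number of a turn 0.188, either way. A call with a gripper value outside its range is refused whole. The fingers move at their own pace and stop on an object; the grip force is fixed at half the most. Time passes only in rows, so rows that do not move let the fingers close. It gives the time, the measured TCP pose, the force, the opening and the grip force at its end, in the units of the state.
- get_obs(): the state, without advancing time (a new reading comes with each control period).
- eyes.snapshot(name): name is "scene" or "top" or "wrist"; returns the picture (384x512x3 uint8, blue, green, red); there is no depth.
- eyes.camera_model(name): a dict with "fx", "fy", "cx", "cy" (pixels), "extrinsics" (4x4, takes a point from camera to world coordinates). Camera axes: x right, y down, z forward; pixel columns grow to the right and rows downward; lengths in m; the calibration is good to about 2 mm. A picture is of the moment at which its call begins: read the wrist's pose just before it. camera_model takes no time and is no camera call; for the wrist camera it gives the pose at the moment of the call.
- ctrl.close_job(): hands the job in; it is judged then, once.
Trained networks look in the newest picture that a camera, given by its name, has taken for a name from the list of things; names that differ only in an ending like _2 or _b are one class to them, and where a whole thing is asked for, a point or a joint stands for the part that bears it (a point fixed in the world has none). Each returns a list of dicts, best first, with "p" (0 to 1); they miss things now and then, are a little off and sometimes report something else, mostly with a low value. They report only what shows in the picture. A call takes as long as a camera call. They do not tell look-alikes from the thing itself.
- spotter.outline_of(camera, target): "region" (384x512 bool, what is visible of it) and "rect" ([left, top, width, height] in pixels, round what is visible of it).
- spotter.place_of(camera, target): "location" ([column, row] in pixels: a listed point, or the origin of a listed thing).
The state is a dict: "clock": time; "joint_pos": joint angles; "qvel": joint speeds; "tau": joint torques, N m; "tool_pos": TCP position; "orientation": TCP orientation; "force": force on the tool from outside, world axes, zero at the start; "moment": the same for the moment, N m; "opening": finger opening in m; "gripper_force": force on a finger pad.
Only numpy, scipy, OpenCV 4.12 (cv2) and the standard library are available. Lean on these libraries where they do the work, as an engineer would, in place of code of your own. Each camera call takes 0.05 s, during which the arm holds its last target. There are 200 camera calls.

TASK

Three matching white ink pots have been cleaned: one stands in the shallow steel tray, and two of the same size stand on the bench. Nest the two from the bench, one after the other in either order, into the pot in the tray, so that all three make one upright stack, each fully seated in the one below, with the bottom pot still in the tray about where it stands now. The smaller pot and the tall beaker do not belong to the set.

Things in the scene. Friction and masses are not known exactly. Their poses are not given: they have to be found in the camera images.
- tray_pot: Open white plastic pot, 72 mm tall, about 0.08 kg. Top 26 mm: straight collar, 60 mm outside, 53 mm inside; below it the body tapers from 49 to 32 mm diameter at the foot. Origin: centre of the underside; z: its axis, up. Bottom of the stack, loose in a fixed steel tray (200 x 150 mm, floor 3 mm up, lip 12 mm) to the robot's right. A pot nested in it rests its collar's lower edge on this rim, 26 mm higher.
- pot_a: Open white plastic pot, 72 mm tall, about 0.08 kg. Top 26 mm: straight collar, 60 mm outside, 53 mm inside; below it the body tapers from 49 to 32 mm diameter at the foot. Origin: centre of the underside; z: its axis, up. Stands upright on the bench, among two odd vessels that may swap places with it: a smaller pot (41 mm wide, 49 mm tall) and a beaker (105 mm tall). Same as tray_pot and pot_b; nested, it sits 26 mm higher.
- pot_b: Open white plastic pot, 72 mm tall, about 0.08 kg. Top 26 mm: straight collar, 60 mm outside, 53 mm inside; below it the body tapers from 49 to 32 mm diameter at the foot. Origin: centre of the underside; z: its axis, up. Stands upright on the bench, among two odd vessels that may swap places with it: a smaller pot (41 mm wide, 49 mm tall) and a beaker (105 mm tall). Same as tray_pot and pot_a; nested, it sits 26 mm higher.
Things that resemble listed ones, but are neither listed nor needed, are in the scene too. What is shaped like the pot_a but green is not meant. What is shaped like the pot_b but red is not meant.

How it is judged (in metres and radians):
At the end, for the whole second after the job is handed in: pot_a and pot_b are nested on tray_pot in either order: each pot's axis within 10 mm of the one below and its underside 18 to 34 mm above that of the one below; all three within 0.17 rad of upright and at rest, and tray_pot within 50 mm of where it started (((horizontal distance between pot_a and tray_pot below 0.01 m and z of pot_a in the frame of tray_pot between 0.018 and 0.034 m and horizontal distance between pot_b and pot_a below 0.01 m and z of pot_b in the frame of pot_a between 0.018 and 0.034 m) or (horizontal distance between pot_b and tray_pot below 0.01 m and z of pot_b in the frame of tray_pot between 0.018 and 0.034 m and horizontal distance between pot_a and pot_b below 0.01 m and z of pot_a in the frame of pot_b between 0.018 and 0.034 m)) and distance of tray_pot from where it was at the start of the episode below 0.05 m and angle between each of pot_a, pot_b, tray_pot's own z axis and vertical below 0.17 rad and linear speed of each of pot_a, pot_b, tray_pot below 0.03 m/s); the robot touches nothing.
It also fails if it takes over 54 s, if anything falls off the work surface, if the arm or the gripper's body presses on something with over 40 N, if the wrist force passes 120 N, or if a joint passes its speed limit or range.

## Working session

There is one attempt and no reset: what is moved stays moved. The work goes in short steps, Python scripts to look and compute and a shell command to move; the robot and the scene stay as the last step left them, time stands still between calls to the robot, and variables do not carry over. Pictures are saved under pics/ and viewed, at most 10 in all, crops included, and the job is handed in when it is done.

```bash
mkdir -p pics; ls
cat > h.py <<'E'
import numpy as np, cv2
from plant import get_obs, eyes, ctrl, spotter
def ray(cam,px,z):
    m=eyes.camera_model(cam); E=np.array(m["extrinsics"])
    d=E[:3,:3]@np.array([(px[0]-m["cx"])/m["fx"],(px[1]-m["cy"])/m["fy"],1]); o=E[:3,3]
    return (o+d*(z-o[2])/d[2]).round(4)
E
python3 - <<'E'
from h import *
ims=[]
for c in ("top","scene"):
    im=eyes.snapshot(c); cv2.imwrite(f"pics/{c}0.png",im)
    print(c,np.array(eyes.camera_model(c)["extrinsics"])[:3,3])
    for t in ("tray_pot","pot_a"):
        for r in spotter.outline_of(c,t): print(t,"out",round(r["p"],2),r["rect"], im[r["region"]].mean(0).round())
    for r in spotter.place_of(c,"pot_a"): print("place",round(r["p"],2),r["location"],ray(c,r["location"],0))
o=get_obs();print(o)
E
```

```text
pics
top [ 0.38727074 -0.04819526  1.12514414]
tray_pot out 0.95 [312.1, 174.1, 29.1, 31.9] [163. 167. 166.]
pot_a out 0.95 [146.5, 157.1, 25.0, 19.8] [150. 156. 158.]
pot_a out 0.85 [145.5, 205.9, 27.0, 28.9] [152. 158. 162.]
pot_a out 0.62 [188.8, 171.4, 26.1, 24.1] [ 62. 103.  67.]
pot_a out 0.62 [139.9, 252.7, 35.0, 23.6] [ 47.  55. 145.]
place 0.95 [163.8, 173.2] [0.5902 0.1931 0.    ]
place 0.83 [203.3, 186.4] [0.5552 0.0909 0.    ]
place 0.75 [162.9, 261.7] [0.3644 0.1908 0.    ]
place 0.67 [162.5, 219.7] [0.4702 0.194  0.    ]
scene [ 0.88434864 -0.34649562  0.67091402]
tray_pot out 0.82 [177.0, 229.1, 34.3, 40.4] [101. 105. 102.]
pot_a out 0.96 [303.6, 156.1, 28.4, 30.0] [28. 57. 32.]
pot_a out 0.8 [310.6, 114.2, 25.3, 38.4] [84. 90. 90.]
pot_a out 0.77 [354.5, 143.5, 32.1, 35.3] [85. 91. 91.]
pot_a out 0.56 [279.8, 93.7, 25.2, 37.1] [17. 25. 79.]
place 0.96 [323.3, 147.2] [0.4774 0.1893 0.    ]
place 0.87 [314.0, 187.3] [0.5508 0.0843 0.    ]
place 0.72 [363.7, 175.5] [0.5997 0.1943 0.    ]
place 0.56 [290.7, 122.8] [0.3623 0.1888 0.    ]
{'clock': 0.4, 'joint_pos': array([-5.95824289e+01,  2.05513434e+01,  6.76472285e-01, -2.38681907e-03,
       -7.01370218e+01, -1.65050757e+01]), 'qvel': array([-0.051925  , -0.03210597,  0.1296652 ,  0.06690459,  0.0054267 ,
       -0.04619233]), 'tau': array([ 1.54729845e-03, -5.81675398e+01,  2.92922848e+01,  6.99352607e+00,
        1.08132139e-02, -7.81586073e-05]), 'tool_pos': array([ 0.16223559, -0.65512851,  0.2264557 ]), 'orientation': array([ 1.79987959e+02, -1.22664403e-03, -1.66088316e+02]), 'force': array([-0.04370485,  0.52510758, -0.30653216]), 'moment': array([0.02925269, 0.02558298, 0.04198061]), 'gripper_force': 0.0, 'opening': 0.087652570820926}
```

Run:
```python
from h import *
a=cv2.imread("pics/top0.png")[140:300,100:360];b=cv2.imread("pics/scene0.png")[80:280,160:420]
cv2.imwrite("pics/both.png",np.vstack([cv2.resize(a,(520*3//2-0,480))[:, :],])[:,:])
cv2.imwrite("pics/b.png",cv2.resize(b,(780,600)))
```

```text
(no output)
```

View pics/both.png

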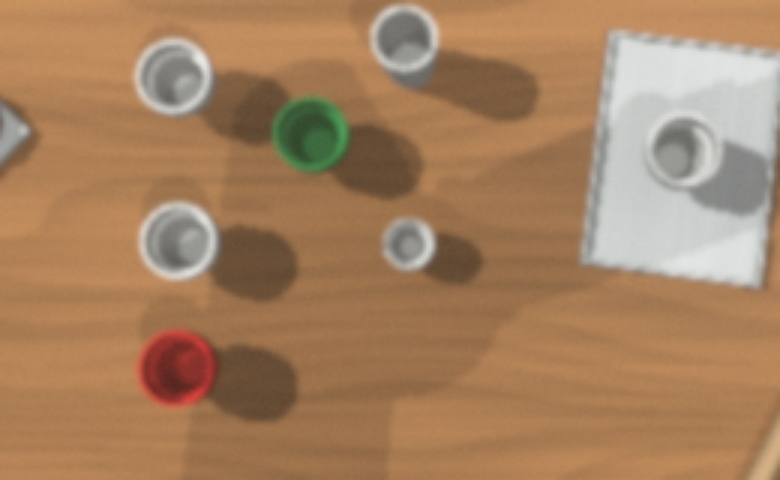

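View pics/b.png

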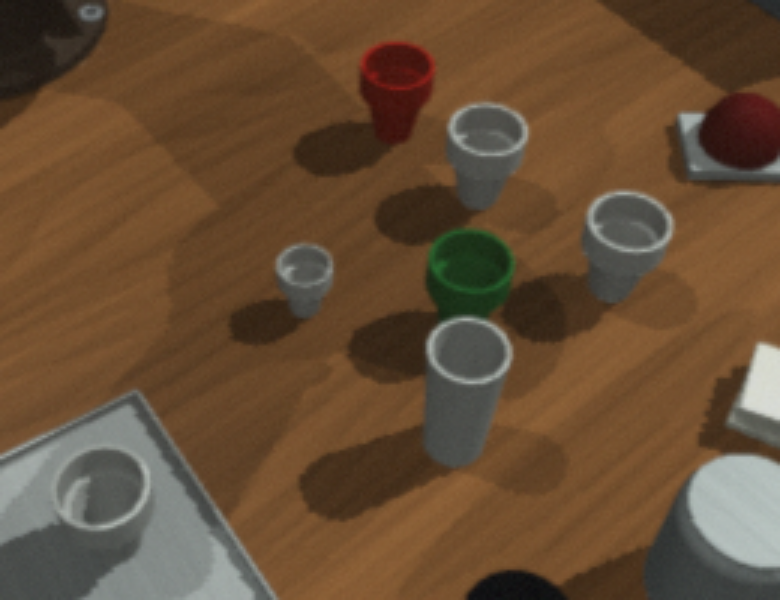

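The white full-size pots are at top px (158,166) and (160,220). Things that could be mistaken for them: green pot (203,185), red pot (159,263), small pot (236,221), beaker (235,153). The tray pot is at (328,190). By the description I choose the two white, wide, 72 mm pots on the left, with the far one (158,166) first. I'll move above it and check with the wrist camera.

```bash
python3 -m crank '[0,0,0,-39,45,0,1, 0,0,0,-39,45,0,1, 0,0,0,-39,45,0,1, 0,0,0,-39,45,0,1, 0,0,0,-39,45,0,1]'
python3 -m crank '[0,0,0,-39,45,0,1, 0,0,0,-39,45,0,1, 0,0,0,-39,45,0,1, 0,0,0,-39,45,0,1, 0,0,0,-39,45,0,1]'
python3 -m crank '[0,0,0,-39,45,0,1, 0,0,0,-39,45,0,1, 0,0,0,-39,45,0,1, 0,0,0,-39,45,0,1, 0,0,0,-39,45,0,1]'
python3 -m crank '[0,0,0,-39,45,0,1, 0,0,0,0,0,0,1]'
cat >> h.py <<'E'
def rims(cam,t,z):
    "rim-ellipse centres from outlines, at height z"
    im=eyes.snapshot(cam); out=[]
    for r in spotter.outline_of(cam,t):
        out.append((round(r["p"],2),np.round(r["rect"]),im[r["region"]].mean(0).round()))
    return im,out
E
python3 - <<'E'
from h import *
im,o=rims("wrist","pot_a",.072); cv2.imwrite("pics/w1.png",im)
for i in o: print(*i)
for r in spotter.place_of("wrist","pot_a"): print(round(r["p"],2),r["location"],ray("wrist",r["location"],0))
print(np.array(eyes.camera_model("wrist")["extrinsics"]).round(3))
im=eyes.snapshot("top")
for r in spotter.place_of("top","tray_pot"): print("tray",round(r["p"],2),r["location"],ray("top",r["location"],.003))
im=eyes.snapshot("scene")
for r in spotter.place_of("scene","tray_pot"): print("tray",round(r["p"],2),r["location"],ray("scene",r["location"],.003))
E
```

```text
clock: 1.02
tool_pos: [0.2981, -0.3883, 0.2269]
orientation: [-180.0, 0.0, -166.1]
force: [1.8, -0.1, 0.7]
opening: 0.0879
gripper_force: 0.0
clock: 1.65
tool_pos: [0.4333, -0.1227, 0.2271]
orientation: [-180.0, 0.1, -166.1]
force: [1.0, -0.3, -0.5]
opening: 0.0876
gripper_force: 0.0
clock: 2.28
tool_pos: [0.5685, 0.1427, 0.2269]
orientation: [180.0, 0.0, -166.1]
force: [0.6, 0.1, 0.4]
opening: 0.0874
gripper_force: 0.0
clock: 2.52
tool_pos: [0.5959, 0.1971, 0.2251]
orientation: [-180.0, -0.1, -165.9]
force: [-1.3, 0.5, -0.4]
opening: 0.0875
gripper_force: 0.0
0.96 [131.  76.  62.  63.] [ 64. 116.  59.]
0.83 [250.   6.  66.  73.] [171. 175. 175.]
0.77 [227. 144.  55.  61.] [179. 182. 182.]
0.96 [255.1, 160.3] [0.5896 0.1901 0.    ]
0.66 [175.5, 102.2] [0.5426 0.0771 0.    ]
0.62 [280.3, 55.9] [0.4604 0.1893 0.    ]
[[-0.241  0.933  0.269  0.52 ]
 [ 0.971  0.231  0.067  0.176]
 [ 0.001  0.277 -0.961  0.383]
 [ 0.     0.     0.     1.   ]]
tray 0.77 [322.9, 192.5] [ 0.5373 -0.2148  0.003 ]
tray 0.61 [199.4, 261.6] [ 0.5389 -0.2165  0.003 ]
tray 0.16 [322.3, 146.5] [0.476  0.1868 0.003 ]
```

View pics/w1.png

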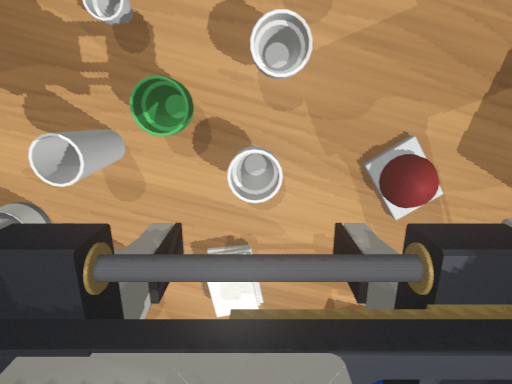

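The wrist view shows the far white pot with its rim at (255,175) and the near white one at (281,43). Green is at (161,106), the beaker at (75,158). The two white rims scale with depth, so they're equal in size. I'll compute rim positions.

Run:
```python
from h import *
im=cv2.imread("pics/w1.png")
A=ray("wrist",(255,174.8),.072);B=ray("wrist",(281,43.3),.072);print(A,B,"top",ray("top",(158,165.7),.072),ray("top",(159.7,220),.072),"tray",ray("top",(328,190.3),.075))
o=get_obs();R=eyes.camera_model("wrist")
from scipy.spatial.transform import Rotation as Ro
T=Ro.from_euler("xyz",o["orientation"],degrees=True)
for p in (A,B): print(T.inv().apply(np.array([p[0],p[1],.05])-o["tool_pos"])*1000)
```

```text
[0.5925 0.1907 0.072 ] [0.461  0.1843 0.072 ] top [0.5957 0.1921 0.072 ] [0.4642 0.1852 0.072 ] tray [ 0.5329 -0.2164  0.075 ]
[  2.77442215  -1.55987991 177.2175305 ]
[131.98140859  23.71371478 177.11720552]
```

```bash
python3 -m crank '[0,0,0,1.5,-1,50,1, 0,0,0,0,0,50,1, 0,0,0,0,0,50,1, 0,0,0,0,0,25,1, 0,0,0,0,0,0,1]'
python3 -m crank '[0,0,0,0,0,0,0, 0,0,0,0,0,0,0, 0,0,0,0,0,0,0, 0,0,0,0,0,0,0, 0,0,0,0,0,0,0]'
```

```text
clock: 3.5
tool_pos: [0.5924, 0.191, 0.05]
orientation: [-179.9, -0.2, -166.1]
force: [0.0, 0.4, 0.3]
opening: 0.0874
gripper_force: 0.0
clock: 4.12
tool_pos: [0.5943, 0.1928, 0.0526]
orientation: [180.0, 0.1, -166.1]
force: [-0.8, 0.6, 6.3]
opening: 0.0594
gripper_force: 30.0
```

```bash
python3 -m crank '[0,0,0,0,0,30,0, 0,0,0,0,0,0,0]' >/dev/null 2>&1 <<< '' & kill $! 2>/dev/null; true
```

```text
(no output)
```

That last command was a slip: it contained a downward row, which I launched and tried to kill. I'll check whether any of it ran.

```bash
python3 -c "
from h import *
o=get_obs();print(o['clock'],o['tool_pos'],o['force'],o['opening'],o['gripper_force'])"; pgrep -af crank
```

```text
4.125 [0.59429743 0.19281937 0.05263514] [-0.8186357   0.55815274  6.33456577] 0.05937720593253363 30.004694312810898
```

It didn't run: the clock and pose haven't changed. Now I'll lift and carry.

```bash
python3 -m crank '[0,0,0,0,0,-20,0, 0,0,0,0,0,-50,0, 0,0,0,0,0,-50,0, 0,0,0,0,0,-50,0, 0,0,0,0,0,0,0]'
python3 -m crank '[0,0,0,22.3,-54.5,0,0, 0,0,0,22.3,-54.5,0,0, 0,0,0,22.3,-54.5,0,0, 0,0,0,22.3,-54.5,0,0, 0,0,0,22.3,-54.5,0,0]'
python3 -m crank '[0,0,0,22.3,-54.5,0,0, 0,0,0,22.3,-54.5,0,0, 0,0,0,0,0,0,0, 0,0,0,0,0,0,0]'
python3 - <<'E'
from h import *
im,o=rims("wrist","tray_pot",.072); cv2.imwrite("pics/w2.png",im)
for i in o: print(*i)
for r in spotter.place_of("wrist","tray_pot"): print(round(r["p"],2),r["location"],ray("wrist",r["location"],0.003))
E
```

```text
clock: 4.75
tool_pos: [0.5956, 0.1933, 0.2264]
orientation: [179.9, 0.4, -166.1]
force: [-0.6, 0.1, -0.8]
opening: 0.0598
gripper_force: 30.0
clock: 5.38
tool_pos: [0.5498, -0.1006, 0.2206]
orientation: [180.0, -0.1, -166.1]
force: [1.0, -0.1, -0.8]
opening: 0.0599
gripper_force: 30.0
clock: 5.88
tool_pos: [0.5332, -0.2155, 0.2206]
orientation: [179.9, -0.1, -166.2]
force: [1.2, 0.2, -0.9]
opening: 0.0598
gripper_force: 30.0
0.76 [228. 146.  56.  50.] [166. 169. 167.]
0.96 [257.9, 163.8] [ 0.5313 -0.2132  0.003 ]
```

View pics/w2.png

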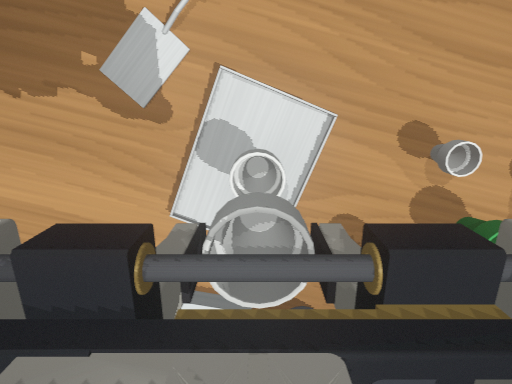

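The picture shows the tray pot's rim at about (258,177), with the held pot in front of it, rim spanning columns 203–314. The two are laterally aligned. I'll compute the offset.

Run:
```python
from h import *
from scipy.spatial.transform import Rotation as Ro
o=get_obs();T=Ro.from_euler("xyz",o["orientation"],degrees=True)
p=ray("wrist",(258,177),.075);h=ray("wrist",(258.5,253),.240)
print(p,h,o["tool_pos"],T.inv().apply(p-o["tool_pos"])*1000,T.inv().apply(h-o["tool_pos"])*1000)
```

```text
[ 0.5312 -0.2133  0.075 ] [ 0.5313 -0.2132  0.24  ] [ 0.53398236 -0.21433036  0.22127258] [  2.40023818   1.62627386 146.27393335] [  2.33582929   1.75142401 -18.72606723]
```

```bash
python3 -m crank '[0,0,0,0,0,50,0, 0,0,0,0,0,40,0, 0,0,0,0,0,20,0, 0,0,0,0,0,15,0, 0,0,0,0,0,0,0]'
python3 -m crank '[0,0,0,0,0,6,0, 0,0,0,0,0,5,0, 0,0,0,0,0,0,0]'
```

```text
clock: 6.65
tool_pos: [0.5336, -0.2147, 0.0958]
orientation: [180.0, -0.1, -166.0]
force: [0.6, 0.1, 0.2]
opening: 0.0598
gripper_force: 30.0
clock: 7.02
tool_pos: [0.5336, -0.2155, 0.0855]
orientation: [180.0, -0.0, -166.1]
force: [0.1, 0.7, -1.2]
opening: 0.0599
gripper_force: 30.0
```

```bash
python3 -m crank '[0,0,0,0,0,3,0, 0,0,0,0,0,0,0]'; python3 -m crank '[0,0,0,0,0,2,0, 0,0,0,0,0,0,0]'
```

```text
clock: 7.28
tool_pos: [0.5337, -0.2155, 0.0825]
orientation: [180.0, -0.0, -166.1]
force: [-1.0, -0.7, -0.7]
opening: 0.0599
gripper_force: 30.0
clock: 7.52
tool_pos: [0.5346, -0.2161, 0.0817]
orientation: [-179.9, 0.1, -166.1]
force: [-2.6, -1.6, 6.9]
opening: 0.0597
gripper_force: 30.0
```

```bash
python3 -m crank '[0,0,0,0,0,0,1, 0,0,0,0,0,0,1, 0,0,0,0,0,0,1, 0,0,0,0,0,0,1, 0,0,0,0,0,-20,1]'
python3 -m crank '[0,0,0,0,0,-40,1, 0,0,0,0,0,-50,1, 0,0,0,0,0,-40,1, 0,0,0,0,0,0,1]'
python3 - <<'E'
from h import *
im,o=rims("wrist","tray_pot",.072); cv2.imwrite("pics/w3.png",im)
for i in o: print(*i)
E
```

```text
clock: 8.15
tool_pos: [0.5326, -0.2152, 0.0992]
orientation: [179.9, -0.2, -166.1]
force: [1.1, 0.5, -0.7]
opening: 0.0875
gripper_force: 0.0
clock: 8.65
tool_pos: [0.5357, -0.2158, 0.2344]
orientation: [-179.8, 0.4, -166.1]
force: [-0.0, 0.5, -1.0]
opening: 0.0876
gripper_force: 0.0
```

View pics/w3.png

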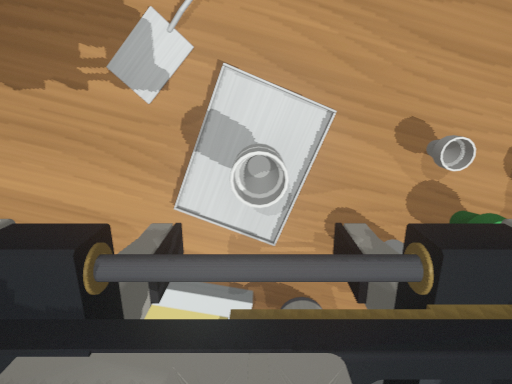

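The two pots are nested upright, rim centred at about (260,180). Next is the second pot.

```bash
python3 -m crank '[0,0,0,-3.8,58,0,1, 0,0,0,-3.8,58,0,1, 0,0,0,-3.8,58,0,1, 0,0,0,-3.8,58,0,1, 0,0,0,-3.8,58,0,1]'
python3 -m crank '[0,0,0,-3.8,58,0,1, 0,0,0,-3.8,58,0,1, 0,0,0,0,0,0,1, 0,0,0,0,0,0,1]'
python3 - <<'E'
from h import *
from scipy.spatial.transform import Rotation as Ro
o=get_obs();T=Ro.from_euler("xyz",o["orientation"],degrees=True)
im,q=rims("wrist","pot_b",.072); cv2.imwrite("pics/w4.png",im)
for i in q:
    r=i[1]; p=ray("wrist",(r[0]+r[2]/2,r[1]+r[3]/2),.072); print(*i,p,(T.inv().apply(p-o["tool_pos"])*1000).round(1))
print(o["tool_pos"])
E
```

```text
clock: 9.38
tool_pos: [0.4814, 0.0721, 0.2293]
orientation: [-180.0, -0.1, -166.1]
force: [0.3, 0.0, 0.3]
opening: 0.0878
gripper_force: 0.0
clock: 9.88
tool_pos: [0.4614, 0.1849, 0.2294]
orientation: [-179.9, -0.1, -166.0]
force: [-0.4, 0.9, 0.6]
opening: 0.0877
gripper_force: 0.0
0.92 [234. 147.  52.  57.] [178. 181. 181.] [0.4596 0.1873 0.072 ] [  0.8   3.  157.4]
[0.46139359 0.18485398 0.22937989]
```

View pics/w4.png

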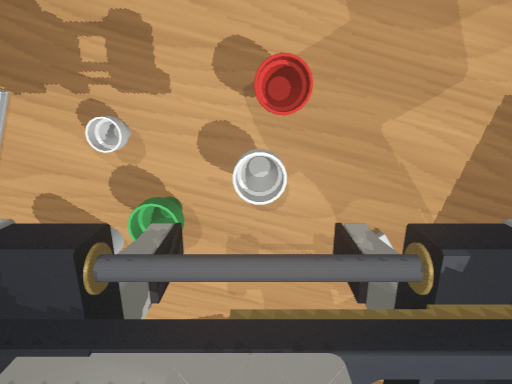

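The second white pot's rim is at (260,177), under the gripper; red is at (283,83), clear of the fingers. I'll descend and grip.

```bash
python3 -m crank '[0,0,0,0,1,50,1, 0,0,0,0,0,50,1, 0,0,0,0,0,50,1, 0,0,0,0,0,29,1, 0,0,0,0,0,0,1]'
python3 -m crank '[0,0,0,0,0,0,0, 0,0,0,0,0,0,0, 0,0,0,0,0,0,0, 0,0,0,0,0,0,0, 0,0,0,0,0,0,0]'
```

```text
clock: 10.6
tool_pos: [0.4608, 0.1836, 0.0497]
orientation: [-179.9, -0.3, -166.2]
force: [-0.4, 0.0, 1.3]
opening: 0.0876
gripper_force: 0.0
clock: 11.22
tool_pos: [0.4623, 0.1865, 0.0525]
orientation: [180.0, 0.1, -166.1]
force: [-0.1, -0.5, 7.1]
opening: 0.0591
gripper_force: 30.0
```

```bash
python3 -m crank '[0,0,0,0,0,-20,0, 0,0,0,0,0,-50,0, 0,0,0,0,0,-50,0, 0,0,0,0,0,-50,0, 0,0,0,0,0,-20,0]'
python3 -m crank '[0,0,0,3.8,-58,0,0, 0,0,0,3.8,-58,0,0, 0,0,0,3.8,-58,0,0, 0,0,0,3.8,-58,0,0, 0,0,0,3.8,-58,0,0]'
python3 -m crank '[0,0,0,3.8,-58,0,0, 0,0,0,3.8,-58,0,0, 0,0,0,0,-1,0,0, 0,0,0,0,0,0,0]'
python3 - <<'E'
from h import *
from scipy.spatial.transform import Rotation as Ro
o=get_obs();T=Ro.from_euler("xyz",o["orientation"],degrees=True)
im,q=rims("wrist","pot_b",.072); cv2.imwrite("pics/w5.png",im)
for i in q:
    r=i[1]; print(*i)
print(o["tool_pos"])
E
```

```text
clock: 11.85
tool_pos: [0.4625, 0.1866, 0.245]
orientation: [179.9, 0.2, -166.1]
force: [-0.2, -0.2, -1.7]
opening: 0.059
gripper_force: 30.0
clock: 12.48
tool_pos: [0.5129, -0.1018, 0.2417]
orientation: [180.0, 0.0, -166.1]
force: [1.1, 1.4, -0.6]
opening: 0.0592
gripper_force: 30.0
clock: 12.98
tool_pos: [0.5334, -0.2155, 0.2411]
orientation: [180.0, -0.0, -166.2]
force: [-0.3, -0.0, -1.4]
opening: 0.0592
gripper_force: 30.0
0.88 [231. 150.  53.  43.] [166. 169. 167.]
0.77 [444. 212.  57.  31.] [49. 90. 48.]
0.75 [201. 188. 116. 116.] [143. 146. 144.]
[ 0.53335691 -0.21553837  0.2410677 ]
```

View pics/w5.png

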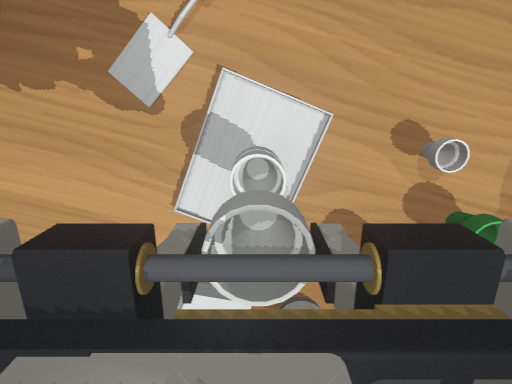

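The stack's rim is at (258,178) under the held pot (columns 203–315), the same alignment as before. I'll lower it.

```bash
python3 -m crank '[0,0,0,0,0,50,0, 0,0,0,0,0,37,0, 0,0,0,0,0,18,0, 0,0,0,0,0,13,0, 0,0,0,0,0,0,0]'
python3 -m crank '[0,0,0,0,0,6,0, 0,0,0,0,0,5,0, 0,0,0,0,0,0,0]'
python3 -m crank '[0,0,0,0,0,3,0, 0,0,0,0,0,0,0]'; python3 -m crank '[0,0,0,0,0,2,0, 0,0,0,0,0,0,0]'
```

```text
clock: 13.7
tool_pos: [0.5337, -0.2146, 0.1232]
orientation: [180.0, -0.0, -166.0]
force: [0.4, 0.1, -0.2]
opening: 0.0594
gripper_force: 30.0
clock: 14.08
tool_pos: [0.5337, -0.2155, 0.1124]
orientation: [180.0, -0.0, -166.1]
force: [0.5, -0.4, -1.0]
opening: 0.0593
gripper_force: 30.0
clock: 14.32
tool_pos: [0.5337, -0.2155, 0.1094]
orientation: [180.0, -0.0, -166.1]
force: [-0.2, 0.3, -0.8]
opening: 0.0595
gripper_force: 30.0
clock: 14.58
tool_pos: [0.5339, -0.2155, 0.1076]
orientation: [-180.0, 0.0, -166.1]
force: [-0.0, -0.4, 0.1]
opening: 0.0598
gripper_force: 30.0
```

```bash
python3 -m crank '[0,0,0,0,0,1,0, 0,0,0,0,0,0,0]'
```

```text
clock: 14.82
tool_pos: [0.5344, -0.2155, 0.1075]
orientation: [-180.0, 0.1, -166.1]
force: [-0.8, 1.2, 6.5]
opening: 0.0594
gripper_force: 30.0
```

Contact at 6.5 N at the expected height (TCP z 0.1075). I'll release, back off and check.

```bash
python3 -m crank '[0,0,0,0,0,0,1, 0,0,0,0,0,0,1, 0,0,0,0,0,0,1, 0,0,0,0,0,0,1, 0,0,0,0,0,-20,1]'
python3 -m crank '[0,0,0,0,0,-40,1, 0,0,0,0,0,-50,1, 0,0,0,0,0,-40,1, 0,0,0,0,50,0,1, 0,0,0,0,50,0,1]'
python3 -m crank '[0,0,0,0,50,0,1, 0,0,0,0,50,0,1, 0,0,0,0,50,0,1, 0,0,0,0,0,0,1, 0,0,0,0,0,0,1]'
python3 - <<'E'
from h import *
a=eyes.snapshot("scene")[190:290,130:260];b=eyes.snapshot("top")[130:230,280:410]
cv2.imwrite("pics/end.png",np.hstack([cv2.resize(i,None,fx=3,fy=3,interpolation=2) for i in (a,b)]))
E
```

```text
clock: 15.45
tool_pos: [0.5326, -0.2153, 0.1252]
orientation: [179.9, -0.2, -166.1]
force: [0.1, 0.2, 0.3]
opening: 0.0876
gripper_force: 0.0
clock: 16.08
tool_pos: [0.5095, -0.1177, 0.2569]
orientation: [180.0, 0.1, -166.2]
force: [0.8, 1.1, 0.0]
opening: 0.0873
gripper_force: 0.0
clock: 16.7
tool_pos: [0.4737, 0.0273, 0.2567]
orientation: [-180.0, 0.0, -166.0]
force: [0.2, 0.6, -0.2]
opening: 0.0883
gripper_force: 0.0
```

View pics/end.png

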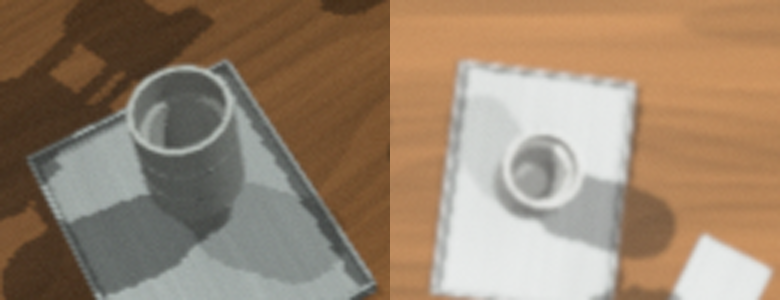

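The picture shows one straight, upright stack of three flush collars in the tray (rim at (180,110) in the left half), with the robot clear. I'll hand it in.

```bash
python3 -c "
from h import *
print(ctrl.close_job())"
```

```text
the job is handed in; nothing more can be done
None
```

Both bench pots are nested in the tray pot as one upright stack of three, checked in a final picture; the job was handed in at about 17 s of the 54 s allowed, and the hand-in returned no verdict.

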